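# Push the sugar caddy and lid stack home in the counter organiser

### The job

Push the white sugar caddy and the black stack of cup lids along the wooden board into the two open bays of the low dark wooden organiser, one in each bay (either way round), until each rests against the rail at the back of its bay, the caddy standing square to the rail. Only push them gently with the fingers: do not pinch, lift or tip either of them, and leave everything else where it stands. Finish with the robot clear of everything.

Things in the scene. Friction and masses are not known exactly. Their poses are not given: they have to be found in the camera images.
- board: Pale wooden prep board, fixed, flat on the table: 385 (x) by 900 (y), 12 thick; origin at the centre of its underside, so its top is at z = 0.012 m. All the pushing is done on it.
- organiser: Low dark wooden organiser, fixed on the board, E-shaped from above, no floor. Origin at board-top height on the front face of its back rail, mid-length; x points into the rail, away from the open side, y left along it. Rail 276 long, 16 thick, 32 high. Three prongs, 24 high, all ending rounded at x = -45: outer two (y = +-129) 18 wide, middle one (y = 0) 60 wide. Yaw within 0.2 rad.
- bay_left (a point): Left bay: this point is the middle of its back, on the front face of the rail at board-top height (organiser y = +75 mm). The bay is 90 wide, 45 deep, open to -x. Axes as the organiser's.
- bay_right (a point): The same for the right bay (organiser y = -75 mm).
- sugar_caddy: The same caddy as a  same origin, but its walls stand turned 0.5236 rad (30 degrees) counterclockwise, seen from above, from these axes. Use the point caddy for the direction of its walls.
- caddy (a point): White porcelain caddy of sachets, oblong: 52 (this frame's x) by 60 (y), flat walls 45 high, sachets to 60; about 0.13 kg. Point: centre of its underside, axes along its walls, z up. Starts with its centre 120 to 170 mm in front of the rail, before either bay, from 5 mm inward to 45 mm outward of the bay's centre line, x turned up to 0.35 rad from the organiser's. Turns if pushed off centre.
- lid_stack: Stack of black cup lids, one rigid upright cylinder, 69 in diameter, 39 high, about 0.04 kg. Origin: centre of its underside. Starts in front of the other bay, in the same range as the caddy; which of the two stands left varies.
- red_jug: Bystander, loose, to be left alone: red coated milk jug, about 93 x 73 x 102 mm. Origin: centre of its underside.
- tamper: Bystander, loose, to be left alone: coffee tamper with walnut handle, 58 x 58 x 94 mm. Origin: centre of its underside.
- kitchen_timer: Bystander, loose, to be left alone: white digital timer lying on its back, 69 x 72 x 21 mm. Origin: centre of its underside.
Not all that is in view belongs to the job. What is shaped like the lid_stack but orange is not meant.

How it is judged:
At the end, for the whole second after the job is handed in: Caddy and lid stack upright, still, on the board, one in each bay, against the rail (gap up to 8 mm: caddy centre within 36 mm of the rail face, 40 if turned a quarter; lids 42.5), within 20 mm of the bay centre line, caddy square within 8 degrees; bystanders within 20 mm of their start (((((x of caddy in the frame of bay_left above -0.036 m and y of caddy in the frame of bay_left between -0.02 and 0.02 m and angle between the x axis of caddy and the x axis of organiser, either way round below 0.14 rad) or (x of caddy in the frame of bay_left above -0.04 m and y of caddy in the frame of bay_left between -0.02 and 0.02 m and angle between the y axis of caddy and the x axis of organiser, either way round below 0.14 rad)) and (x of lid_stack in the frame of bay_right above -0.0425 m and y of lid_stack in the frame of bay_right between -0.02 and 0.02 m)) or (((x of caddy in the frame of bay_right above -0.036 m and y of caddy in the frame of bay_right between -0.02 and 0.02 m and angle between the x axis of caddy and the x axis of organiser, either way round below 0.14 rad) or (x of caddy in the frame of bay_right above -0.04 m and y of caddy in the frame of bay_right between -0.02 and 0.02 m and angle between the y axis of caddy and the x axis of organiser, either way round below 0.14 rad)) and (x of lid_stack in the frame of bay_left above -0.0425 m and y of lid_stack in the frame of bay_left between -0.02 and 0.02 m))) and height (world z) of each of sugar_caddy, lid_stack below 0.017 m and angle between each of sugar_caddy, lid_stack's own z axis and vertical below 0.1 rad and linear speed of each of sugar_caddy, lid_stack below 0.02 m/s and distance of each of red_jug, tamper, kitchen_timer from where it was at the start of the episode below 0.02 m); the robot touches nothing.
It fails at once if the sugar caddy is lifted off the board (more than 10 mm) or tipped (more than 17 degrees) (height (world z) of sugar_caddy above 0.022 m or angle between sugar_caddy's own z axis and vertical above 0.3 rad).
It fails at once if the lid stack is lifted off the board (more than 10 mm) or tipped (more than 17 degrees) (height (world z) of lid_stack above 0.022 m or angle between lid_stack's own z axis and vertical above 0.3 rad).
It fails at once if the caddy or the lid stack is pinched or pressed hard (fingers on it with more than 35 N) (contact force between the fingers and sugar_caddy above 35 N or contact force between the fingers and lid_stack above 35 N).
It fails at once if a bystander is moved more than 20 mm (distance of any of red_jug, tamper, kitchen_timer from where it was at the start of the episode above 0.02 m).
It also fails if it takes over 67 s, if anything falls off the work surface, if the arm or the gripper's body presses on something with over 40 N, if the wrist force passes 120 N, or if a joint passes its speed limit or range.

### The arm

A 7-joint arm with a two-finger parallel gripper is mounted at the origin on a cart in front of the work surface, level with it; the furniture and walls round the work are solid. World frame = base frame: x ahead of the robot, y to its left, z up, the work surface at z = 0. Lengths are in m, angles in rad, forces in N, time in s.
With the tool pointing down it reaches from about 0.425 to 0.925 m from the base axis. Payload 6.8 kg.
Tool frame: the origin (TCP) lies on the front face of the gripper's body, between the roots of the fingers; the fingertips stand 73 mm ahead of it and the grasp point (between the pads) lies 54 mm ahead of it (env.nose_length is the distance from the TCP to the fingertips, in m); z points along the fingers, y is the direction in which the jaws open and shut (so a half turn about z gives the same grasp; the last joint's range is limited). The gripper opens to 85 mm and grips with 20 to 120 N. Pads are 22 mm wide; open, the fingers measure 114 mm over their backs; the gripper's body (76 mm by 85 mm) begins 54 mm behind the grasp point. The pads swing forward as they close: fully open they stand 13 mm farther back than shut.
Start: joints at [1.178, 0.477, 0.022, 1.555, -0.011, 1.109, -0.083], TCP at [0.19, -0.648, 0.304] pointing down, gripper open.
Joint ranges: [-2.96, 2.96], [-0.34, 2.1], [-1.41, 1.46], [0.24, 2.44], [-1.37, 4.51], [0.17, 1.92], [-2.96, 2.96]. Speed limits (rad/s): [2.39, 2.39, 3.14, 3.14, 3.14, 3.14, 3.14].

### API

Orientations are given as a unit quaternion [w, x, y, z].
In Python, from cell import env, kin, camera, calibration, job gives the robot as it stands. The module is installed in compiled form; this text tells all that it offers. Calls block until the motion is done:
- env.reach(position, orientation): joint-space move of the TCP to a pose.
- env.movel(position, velocity=0.15, rot=None, stop_force=None): straight line of the TCP; rot=None keeps the orientation; velocity is the mean speed in m/s. With stop_force (N) it stops when the force on the tool has changed by that much, and returns True; else False.
- env.goto_joints(angles): joint-space move.
- env.grip(opening, f_grip=None): finger opening in m; f_grip is the grip in N (None keeps the last); returns when the fingers have stopped.
- env.dwell(seconds).
- kin.inverse_kinematics(position, orientation): joint angles nearest the present ones, or None.
- env.get_state(): the state.
- camera(name): name is "scene" or "top" or "wrist"; returns (picture, depth): 480x640x3 uint8, blue, green, red; 480x640 float32, m along the optical axis (not along the pixel's ray), 0 where there is no reading.
- calibration(name): a dict with "fx", "fy", "cx", "cy" (pixels), "rvec" (rotation vector, rad) and "tvec" (3), from world to camera coordinates, as OpenCV has them. Camera axes: x right, y down, z forward; pixel columns grow to the right and rows downward; lengths in m; the calibration is good to about 2 mm. A picture is of the moment at which its call begins: read the wrist's pose just before it. calibration takes no time and is no camera call; for the wrist camera it gives the pose at the moment of the call.
A pose or a line that the arm cannot do raises env.PlanningError and nothing moves.
- job.job_done(): hands the job in, once; it reports no verdict.
The state is a dict: "time": time; "qpos": joint angles; "joint_velocities": joint speeds; "joint_torque": joint torques, N m; "tcp_pos": TCP position; "orientation": TCP orientation; "force": force on the tool from outside, world axes, zero at the start; "torque": the same for the moment, N m; "opening": finger opening in m.
Only numpy, scipy, OpenCV 4.12 (cv2) and the standard library are available. Lean on these libraries where they do the work, as an engineer would, in place of code of your own. Each camera call takes 0.05 s, during which the arm holds its last target. There are 200 camera calls.

## Working session

There is one attempt and no reset: what is moved stays moved. The work goes in short steps, each a Python script; the robot and the scene stay as the last script left them, time stands still between calls to the robot, and variables do not carry over. Pictures are saved under pics/ and viewed, about 8 in all and at most 12, crops included, and the job is handed in when it is done.

```bash
mkdir -p pics; ls
python3 - <<'E'
from cell import env,kin,camera,calibration,job
import cv2,numpy as np
for n in("top","scene"):
    p,d=camera(n); cv2.imwrite(f"pics/{n}0.png",p); np.save(f"{n}0.npy",d)
    c=calibration(n); print(n,c)
s=env.get_state(); print(s["time"],s["tcp_pos"],s["orientation"],s["opening"],s["force"])
E
```

```text
pics
top {'fx': 449.71424991077566, 'fy': 449.71424991077566, 'cx': 318.0249353866379, 'cy': 234.9743211305647, 'rvec': array([ 2.21939732, -2.17281432,  0.03615041]), 'tvec': array([-0.04517363,  0.48695219,  1.12536646])}
scene {'fx': 499.27765045415754, 'fy': 499.27765045415754, 'cx': 325.97049691282433, 'cy': 239.43818085584337, 'rvec': array([ 1.22951754, -2.13739242,  1.09503659]), 'tvec': array([0.23500758, 0.30204634, 1.02692535])}
0.1 [ 0.18954527 -0.6474175   0.30303507] [-7.99637167e-04  9.89879829e-01  1.41905804e-01 -1.63882128e-04] 0.08560165098581661 [0.17363049 0.00073545 0.43530253]
```

View pics/top0.png

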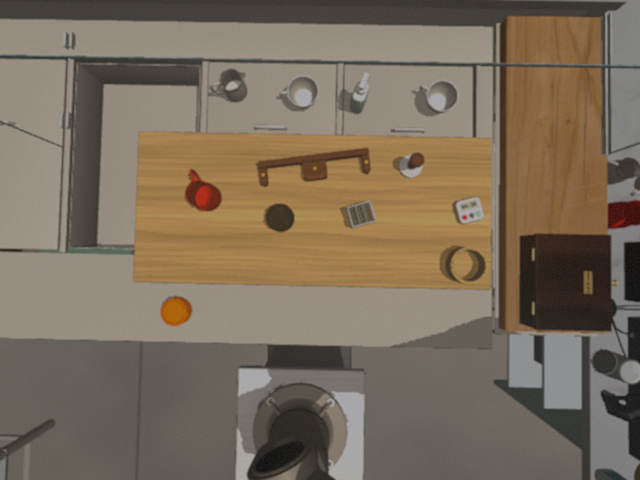

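View pics/scene0.png

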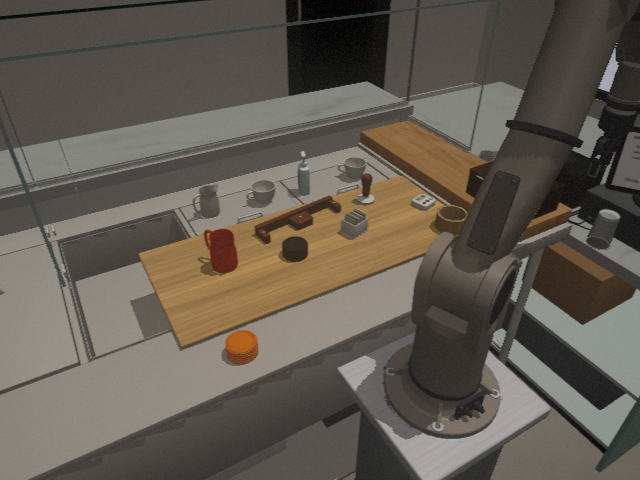

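The top view shows the black lid stack at (280,217), the white caddy at (360,214) and the organiser at (315,165). Lookalikes are the orange stack at (176,310), which is off the board, the white timer at (469,210) and the wooden ring at (465,265). I'm choosing black (280,217) and the white oblong with sachets (360,214). Next I'll measure them and crop close.

```bash
cat > h.py <<'E'
import cv2,numpy as np
from cell import env,kin,camera,calibration,job
def cloud(d,c):
    v,u=np.mgrid[:480,:640]
    P=np.stack([(u-c["cx"])/c["fx"]*d,(v-c["cy"])/c["fy"]*d,d],-1)
    R=cv2.Rodrigues(c["rvec"])[0]
    return (P-c["tvec"])@R   # R^T(P-t)
def quat(yaw):  # tool down, jaws (tool y) along world direction yaw+90deg: tool x = (cos,sin), y=(sin,-cos)
    return np.array([0,np.cos(yaw/2),np.sin(yaw/2),0])
E
python3 - <<'E'
from h import *
p=cv2.imread("pics/top0.png");d=np.load("top0.npy");c=calibration("top");W=cloud(d,c)
def reg(u0,u1,v0,v1,z0,z1,dark=None):
    w=W[v0:v1,u0:u1].reshape(-1,3); b=p[v0:v1,u0:u1].reshape(-1,3).astype(int)
    m=(w[:,2]>z0)&(w[:,2]<z1)
    return w[m],b[m]
for n,a in dict(lid=(255,305,195,240,.04,.07),caddy=(335,385,195,240,.045,.1),rail=(250,378,140,190,.0385,.06),prong=(250,378,140,190,.03,.06),jug=(180,225,165,215,.03,.2),tamp=(395,430,145,182,.02,.2),timer=(450,490,190,230,.02,.2),board=(230,250,230,250,-1,1)).items():
    w,_=reg(*a)
    r=cv2.minAreaRect((w[:,:2]*1000).astype(np.float32))
    print(n,len(w),w.mean(0).round(3),w.min(0).round(3),w.max(0).round(3),[np.round(x,1) for x in r])
cv2.imwrite("pics/crop0.png",cv2.resize(p[130:250,170:500],None,fx=2.4,fy=2.4,interpolation=cv2.INTER_CUBIC))
E
```

```text
lid 623 [0.529 0.059 0.05 ] [0.496 0.027 0.042] [0.563 0.093 0.058] [array([529.6,  60. ]), array([66.7, 66.7]), np.float64(0.2)]
caddy 417 [ 0.541 -0.14   0.06 ] [ 0.509 -0.175  0.045] [ 0.574 -0.104  0.077] [array([ 540.9, -139.1]), array([52., 60.]), np.float64(17.2)]
rail 891 [ 0.674 -0.021  0.044] [ 0.61  -0.16   0.039] [0.706 0.117 0.051] [array([657.3, -23. ]), array([ 61.4, 275.7]), np.float64(8.3)]
prong 1495 [ 0.665 -0.022  0.04 ] [ 0.609 -0.161  0.03 ] [0.706 0.117 0.051] [array([656.9, -23. ]), array([ 62.3, 276. ]), np.float64(8.3)]
jug 616 [0.582 0.244 0.077] [0.535 0.208 0.03 ] [0.634 0.276 0.118] [array([584.5, 245.7]), array([78.6, 79.8]), np.float64(68.4)]
tamp 454 [ 0.664 -0.26   0.057] [ 0.64  -0.292  0.02 ] [ 0.696 -0.237  0.111] [array([ 664.6, -261.2]), array([56.8, 48.6]), np.float64(44.4)]
timer 598 [ 0.558 -0.408  0.031] [ 0.525 -0.443  0.02 ] [ 0.593 -0.374  0.038] [array([ 558.4, -409.2]), array([59. , 62.9]), np.float64(16.4)]
board 398 [0.472 0.163 0.013] [0.448 0.138 0.004] [0.497 0.187 0.02 ] [array([472.2, 162.6]), array([48.1, 49. ]), np.float64(1.3)]
```

View pics/crop0.png

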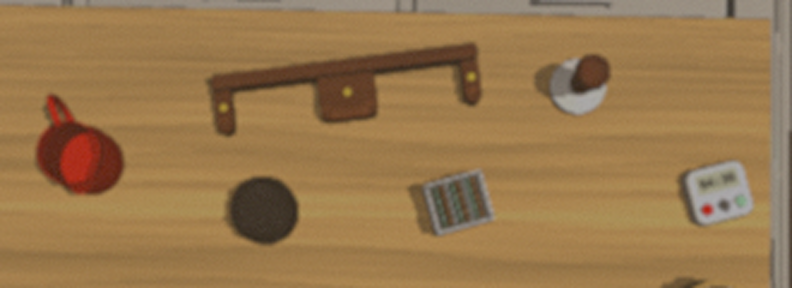

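The crop confirms the black stack (upper-left in the crop at about (263,210)) and the white caddy with sachets at about (458,203). The fitted rectangles match the given dimensions: caddy 52 x 60, organiser 61 x 276. Before moving I'll check the route and inverse kinematics.

```bash
cat >> h.py <<'E'
A=np.deg2rad(8.3); EX=np.array([np.cos(A),np.sin(A)]); EY=np.array([-EX[1],EX[0]])
O=np.array([.657,-.023])+.0145*EX
def org(x,y,z): return np.r_[O+x*EX+y*EY,z]      # organiser frame -> world
def toorg(p): q=np.asarray(p)[:2]-O; return np.array([q@EX,q@EY])
E
python3 - <<'E'
from h import *
W=cloud(np.load("top0.npy"),calibration("top"))
for x in np.arange(.15,.75,.1):
    print(round(x,2),[round(float(np.max(m)),2) if len(m:=W[..., 2][(abs(W[...,0]-x)<.05)&(abs(W[...,1]-y)<.05)]) else None for y in np.arange(-.8,.35,.1)])
lid=toorg([.5296,.060]);cad=toorg([.5409,-.1391]);print(lid-[0,.075],cad+[0,.075])
g=np.array([-.0345,.075]);u=(g-lid)/np.linalg.norm(g-lid);yl=A+np.arctan2(u[1],u[0]);print("lid dir",u)
for n,p,yaws in (("lat",org(cad[0],-.16,.25),(A+np.pi/2,A-np.pi/2)),("front",org(-.2,-.075,.25),(A,A+np.pi)),("lid",org(*(lid-.06*u),.25),(yl,yl+np.pi))):
    for y in yaws:
        q=kin.inverse_kinematics(p,quat(y)); print(n,p.round(3),round(y,2),None if q is None else np.round(q,2))
E
```

```text
0.15 [0.08, 0.08, 0.35, None, None, None, 0.01, 0.02, 0.02, 0.01, 0.0, None]
0.25 [0.08, 0.14, 0.32, 0.15, 0.0, 0.01, 0.0, 0.01, 0.0, 0.0, 0.0, 0.04]
0.35 [0.03, 0.15, 0.15, 0.15, 0.07, 0.02, 0.02, 0.02, 0.02, 0.02, 0.02, 0.04]
0.45 [0.04, 0.15, 0.15, 0.15, 0.07, 0.02, 0.02, 0.02, 1.14, 0.05, 0.02, 0.02]
0.55 [0.07, 0.07, 0.06, 0.06, 0.04, 0.02, 0.08, 0.08, 0.06, 0.06, 0.12, 0.11]
0.65 [0.06, 0.18, 0.06, 0.56, 0.57, 0.57, 0.57, 0.57, 0.57, 0.57, 0.57, 0.57]
[-0.12858402  0.02552162] [-0.1461437  -0.02312419]
lid dir [ 0.96512138 -0.26180282]
lat [ 0.55 -0.2   0.25] 1.72 [ 0.64  0.44 -0.51  1.8   0.25  0.97  0.17]
lat [ 0.55 -0.2   0.25] -1.43 [ 0.16  0.39  0.11  1.84 -0.05  0.92 -2.71]
front [ 0.484 -0.124  0.25 ] 0.14 [ 0.41  0.28 -0.33  2.    0.11  0.88 -1.41]
front [ 0.484 -0.124  0.25 ] 3.29 [ 0.78  0.35 -0.79  1.98  0.31  0.93  1.55]
lid [0.47  0.067 0.25 ] -0.12 [ 0.31  0.28 -0.67  2.04  0.22  0.89 -2.18]
lid [0.47  0.067 0.25 ] 3.02 [ 0.64  0.42 -1.1   2.02  0.45  0.97  0.76]
```

Run:
```python
from h import *
W=cloud(np.load("top0.npy"),calibration("top"))
m=(W[...,2]>.3)&(W[...,2]<.75)&(W[...,0]>.5);w=W[m];print(np.percentile(w,[0,5,50,95,100],axis=0).round(3))
W=cloud(np.load("scene0.npy"),calibration("scene"))
m=(W[...,2]>.3)&(W[...,0]>.5)&(W[...,0]<1.2)&(abs(W[...,1])<.6);w=W[m];print(len(w));print(np.percentile(w,[0,5,50,95,100],axis=0).round(3))
```

```text
[[ 0.693 -0.457  0.554]
 [ 0.694 -0.413  0.557]
 [ 0.695 -0.036  0.562]
 [ 0.696  0.348  0.565]
 [ 0.698  0.389  0.567]]
2295
[[ 0.687 -0.599  0.554]
 [ 0.692 -0.453  0.556]
 [ 0.696  0.246  0.559]
 [ 1.071  0.546  0.563]
 [ 1.077  0.581  0.564]]
```

Run:
```python
from h import *
cx=-.1461; Y=-.075
q=quat(A+np.pi/2)
env.reach(org(cx,Y-.085,.28),q)
env.grip(.018)
z=.020+.073
env.movel(org(cx,Y-.085,z+.004),.15)
print(env.get_state()["tcp_pos"],env.get_state()["force"].round(2))
p,d=camera("wrist");cv2.imwrite("pics/w1.png",p)
print(env.movel(org(cx,Y-.041,z+.004),.04,stop_force=8))
s=env.get_state();print(s["time"],toorg(s["tcp_pos"])-[0,Y],s["tcp_pos"],s["force"].round(2),s["opening"])
p,d=camera("top");cv2.imwrite("pics/t2.png",p);c=calibration("top");W=cloud(d,c)
cv2.imwrite("pics/t2c.png",cv2.resize(p[130:250,230:480],None,fx=3,fy=3))
```

```text
[ 0.55050398 -0.20045422  0.09788275] [-0.23  0.63 -0.54]
False
5.4833 [-0.14611922 -0.04123549] [ 0.5435387  -0.15701806  0.09697399] [-0.82 -1.16  0.84] 0.01796591493020381
```

View pics/t2c.png

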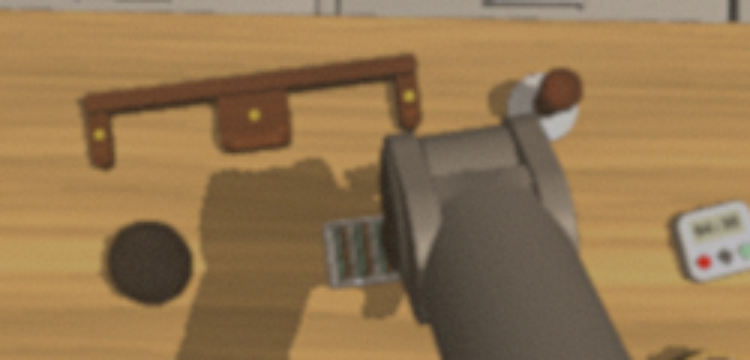

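View pics/w1.png

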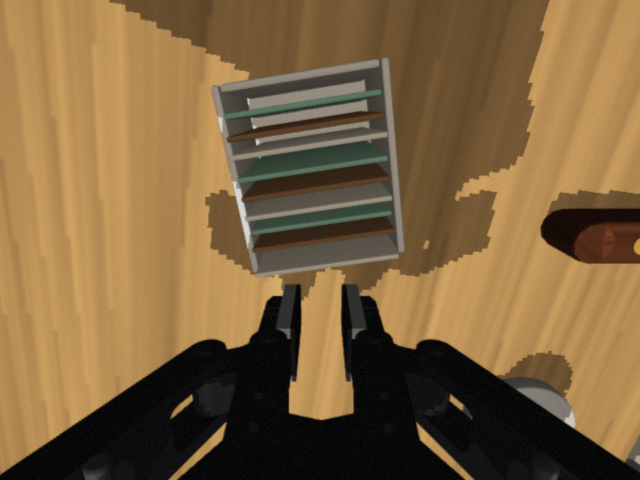

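The wrist view shows the fingers behind the caddy's right face, and the top crop shows the caddy being pushed left (left edge at crop x≈330). I'll back off and measure it with the wrist camera.

```bash
cat >> h.py <<'E'
def rect(name,zlo,zhi,c0,r=.07):
    c=calibration(name); p,d=camera(name); W=cloud(d,c)
    m=(d>0)&(W[...,2]>zlo)&(W[...,2]<zhi)&(np.hypot(W[...,0]-c0[0],W[...,1]-c0[1])<r)
    b=cv2.minAreaRect((W[m][:,:2]*1000).astype(np.float32))
    return p,toorg(np.array(b[0])/1000),b[1],b[2]-np.rad2deg(A),m.sum()
E
python3 - <<'E'
from h import *
cx=-.1461; Y=-.075
env.movel(org(cx,Y-.065,.097),.1)
env.movel(org(cx,Y-.065,.2),.2)
env.reach(org(-.205,Y,.22),quat(A))
p,ctr,wh,ang,n=rect("wrist",.045,.1,org(cx,Y,0))
print("wrist",ctr-[0,Y],wh,ang,n); cv2.imwrite("pics/w2.png",p)
p,ctr,wh,ang,n=rect("top",.045,.085,org(cx,Y,0),.06); print("top",ctr-[0,Y],wh,ang,n)
print(env.get_state()["time"])
E
```

```text
wrist [-0.14252984 -0.00024218] (51.550575256347656, 60.059207916259766) 0.07366008758544851 4797
top [-0.13963452  0.0278205 ] (16.372961044311523, 51.54350662231445) 74.90945739746094 55
8.0083
```

View pics/w2.png

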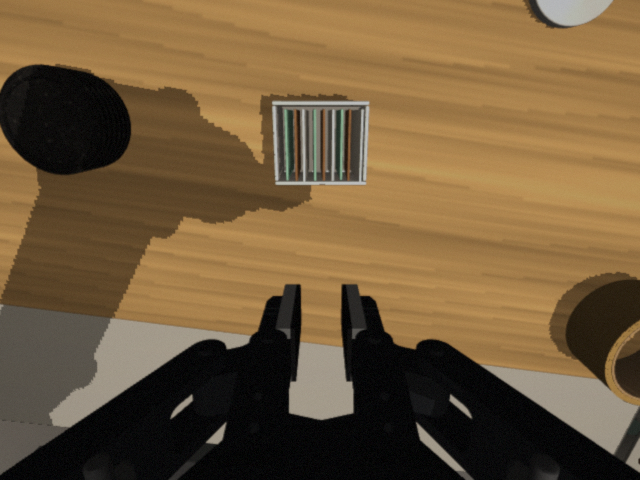

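The caddy is square (0.07°) and on the bay's centre line. Pushing it in.

Run:
```python
from h import *
Y=-.075
env.grip(.026)
env.movel(org(-.202,Y,.097),.15)
env.movel(org(-.175,Y,.097),.05,stop_force=8)
print(env.movel(org(-.060,Y,.097),.05,stop_force=5))
s=env.get_state();print(s["time"],toorg(s["tcp_pos"])-[0,Y],s["force"].round(2))
env.movel(org(-.13,Y,.097),.12); env.movel(org(-.17,Y,.22),.2)
p,ctr,wh,ang,n=rect("wrist",.058,.1,org(-.03,Y,0),.06)
print("wrist",ctr-[0,Y],wh,ang,n); cv2.imwrite("pics/w3.png",p)
```

```text
True
11.95 [-6.41039034e-02  7.52343488e-05] [-0.09  0.91  0.37]
wrist [-0.04123015  0.00028211] (23.580425262451172, 58.57680892944336) 0.6614677429199212 1388
```

View pics/w3.png

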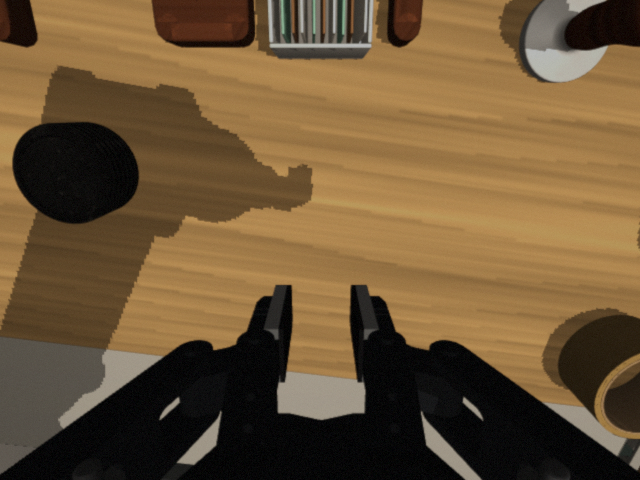

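The rear wall is at about -53 mm, so the centre is about -27 mm against the rail and square. Lids next.

Run:
```python
from h import *
lid=toorg([.5296,.060]);g=np.array([-.0345,.075]);u=(g-lid)/np.linalg.norm(g-lid);yl=A+np.arctan2(u[1],u[0])
z=.095
env.reach(org(*(lid-.062*u),.22),quat(yl)); env.grip(.044)
env.movel(org(*(lid-.062*u),z),.15)
print(env.movel(org(*(lid-.040*u),z),.05,stop_force=6))
print(env.movel(org(*(g-.035*u),z),.05,stop_force=4))
s=env.get_state();print(s["time"],toorg(s["tcp_pos"])-g+.0376*u,s["force"].round(2))
env.movel(org(*(g-.10*u),z),.12); env.movel(org(*(g-.14*u),.22),.2)
p,ctr,wh,ang,n=rect("wrist",.045,.06,org(*g,0),.06)
print("wrist",ctr-[0,.075],wh,ang,n); cv2.imwrite("pics/w4.png",p)
env.reach(np.array([.40,-.20,.30]),quat(A))
p,ctr,wh,ang,n=rect("top",.058,.085,org(-.026,-.075,0),.05); print("top caddy",ctr+[0,.075],wh,ang,n)
p,ctr,wh,ang,n=rect("top",.0475,.06,org(-.036,.075,0),.038); print("top lid",ctr-[0,.075],wh,ang,n)
cv2.imwrite("pics/t4.png",cv2.resize(p[110:270,160:500],None,fx=2.3,fy=2.3,interpolation=cv2.INTER_CUBIC))
```

```text
False
True
18.0333 [-6.63038410e-04  3.10466791e-05] [ 0.48 -0.01  0.1 ]
wrist [-0.04936976  0.00334564] (68.60897827148438, 39.635337829589844) 74.79840393066407 6796
top caddy [-0.02615422  0.00053871] (51.44255828857422, 59.392974853515625) -0.2078044891357429 215
top lid [-0.03379578 -0.00100782] (65.07807922363281, 66.27920532226562) 49.04887313842774 522
```

View pics/t4.png

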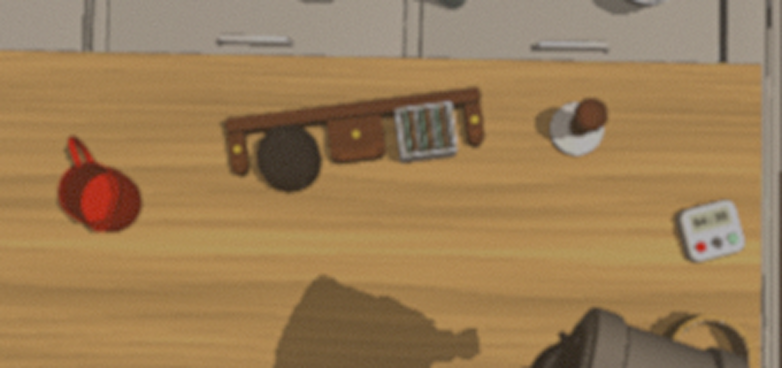

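View pics/w4.png

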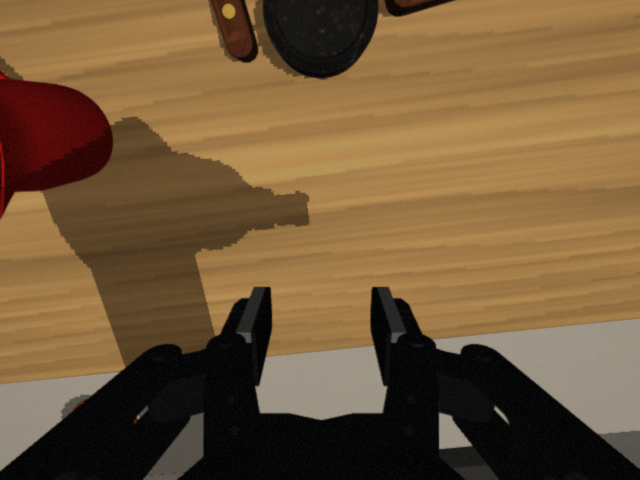

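The final top view shows the black stack in the left bay at about (289,158) and the caddy in the right bay at about (427,130). Both are against the rail, the bystanders are unmoved and the arm is clear.

Run:
```python
from h import *
print(env.get_state()["time"],env.get_state()["tcp_pos"]); job.job_done()
```

```text
20.775 [ 0.40065727 -0.19872449  0.29944328]
the job is handed in; nothing more can be done
```

The job is handed in at about 21 s of robot time. The caddy is in the right bay and the black lid stack is in the left bay, both against the rail.

I pushed the caddy sideways to square and centre it, then straight into its bay with two fingers. The lid stack went in with one straight push, cradled between the part-open fingers.

Last checks, from the top camera:

| | Centre to rail (limit) | Off bay centre line (limit 20 mm) | Angle to rail (limit 8°) |
|---|---|---|---|
| Caddy | 26 mm (36 mm) | 0.5 mm | 0.2° |
| Lid stack | 34 mm (42.5 mm) | 1 mm | – |

- **Bystanders and arm:** by eye in the final top picture, the jug, tamper and timer had not moved. I did not measure them again. The arm ended clear at a height of 0.30 m.
- **Disagreement:** the wrist camera's centre readings after each final push came out too far from the rail, because the back of each object was outside its picture. The caddy's visible rear edge in that view (about 53 mm from the rail) still agreed with the top camera. For the lids I relied on the top camera and on where the fingers stopped at contact.

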